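# Load a sample cassette under the drop catch

## Task

Load the sample cassette into the loading stage: lay it flat on the open end of the stage and slide it in between the rails so that its own front edge lifts the red catch, and on to the end stop so that the catch drops behind it. Then draw the cassette back gently (a few newtons) against the fallen catch to prove that it holds, and let go, leaving it locked in. Never press on the stop or the catch with more than 14 N, do not touch the catch with the robot, and leave the other things on the bench where they are.

Things in the scene. Friction and masses are not known exactly. Their poses are not given: they have to be found in the camera images.
- cassette: sample cassette to load: dark metal plate 80 (x) x 100 (y) x 18 mm thick, 0.4 to 0.7 kg, with a round brown pellet near its front edge and an upright orange handle tab near its rear. Origin at the centre of its underside; x points to its front edge, which goes in first; z up. Starts flat on the bench to the left or right of the stage.
- handle (a point): point in the cassette's orange handle tab, 22 mm behind the plate's centre, 55 mm above its underside. The tab is 12 mm thick along the cassette's x, 36 mm wide along y, and spans 18 to 72 mm above the underside. Grip it from above across its thickness, fingers in front of and behind it: this keeps them clear of the catch.
- stage: fixed aluminium loading stage, plate 280 (x) x 150 (y) x 10 mm thick. Origin at the centre of its underside; x is the direction of loading (away from the robot), z up. It carries two dark rails and a blue head (end stop, side bar and catch post), clamped at an unmeasured place 0 to 24 mm forward along x, different every time.
- catch (a joint): angle (rad) of the red gravity catch: 0 down, about 0.23 riding on the cassette's top. A 0.16 kg bar 12 mm wide hinged on a blue post at the left rail, 65 mm behind stage_floor (head at 0), 56 mm above the bench, sloping down and forward 72 mm to a round nose; covers y = 34 to 48 mm, so lay the cassette down with its front edge behind it. Pulled back against, it is rigid.
- jar: bystander: white jar with blue lid, 68 mm across, 85 mm high; may stand left or right of the stage
- amber_bottle: bystander: amber bottle 72 mm across, 160 mm high, behind the stage
- beaker: bystander: glass beaker 70 mm across, 90 mm high
- die_ring: bystander: steel ring 56 mm across, 25 mm high
- plunger: bystander: steel cylinder 32 mm across, 50 mm high
- sample_box: bystander: cardboard box 80 x 60 x 45 mm
- stage_floor (a point): centre of the stage plate's top face, axes as the stage. The cassette slides on it along y = 0. From x = -140 to -78 mm the plate is open; from -78 to -30 mm the rails (14 mm high) flare inward as a lead-in, from about 127 to 103 mm apart; from -30 to +140 mm they run straight, 103 mm apart (1.5 mm play each side of the cassette).
- home (a point): point on the plate's top, 51 mm ahead of stage_floor = the cassette's centre as it meets the end stop, if the head is at 0. The catch begins to lift about 118 mm short of here and drops 4 mm short; then the cassette can be drawn back 10 mm from the stop onto the catch. All shift 0 to 24 mm forward with the head: find by feel. The stop is a black buffer, 2 N per mm for 6 mm, then hard.
Mind the look-alikes: they are no part of the job. What is shaped like the cassette but yellow is not meant.

How it is judged:
By the outcome, as a careful person would: the job done as asked, in the order asked, and still so for the second after the job is handed in, with the robot touching nothing.
It also fails if it takes over 66 s, if anything falls off the work surface, if the arm or the gripper's body presses on something with over 40 N, if the wrist force passes 120 N, or if a joint passes its speed limit or range.

## Robot

A 6-joint arm with a two-finger parallel gripper is mounted at the origin on the work surface. World frame = base frame: x ahead of the robot, y to its left, z up, the work surface at z = 0. Lengths are in m, angles in rad, forces in N, time in s.
With the tool pointing down it reaches from about 0.35 to 0.975 m from the base axis. Payload 4.9 kg.
Tool frame: the origin (TCP) lies midway between the tips of the shut fingers; the grasp point (between the pads) lies 19 mm behind it; z points along the fingers, y is the direction in which the jaws open and shut (so a half turn about z gives the same grasp; the last joint's range is limited). The gripper opens to 85 mm and grips with 20 to 120 N. Pads are 22 mm wide; open, the fingers measure 114 mm over their backs; the gripper's body (76 mm by 85 mm) begins 54 mm behind the grasp point. The pads swing forward as they close: fully open they stand 13 mm farther back than shut.
Start: joints at [0.99, 0.053, 1.613, -0, 1.476, -0.119], TCP at [0.278, 0.56, 0.231] pointing down, gripper open.
Joint ranges: [-3.01, 3.01], [-1.01, 2.22], [0.06, 2.58], [-1.02, 4.17], [0.09, 2.62], [-3.14, 3.14]. Speed limits (rad/s): [2.57, 2.57, 3.14, 3.14, 3.14, 3.14].

## Interface

Orientations are given as a unit quaternion [w, x, y, z].
In Python, from plant import state, grab_frame, camera_info, job_done, cut_out gives the robot as it stands.
- The arm moves only by the tool step_arm, never from a script. Its argument "moves" is a list of rows, each a list of 7 numbers: the shift along the tool's x, y, z in m, then the turn, a rotation vector about the tool's x, y, z in rad, then the finger opening in m, from 0 to 0.0854. A call has 1 to 8 rows; each row shifts and turns the commanded pose from where the row before left it, along the tool's axes as they then stand; what a row does not reach is not made up. A row lasts 1/10 s, in which the tool goes at most 50 mm and 8.59 degrees, less where a joint would pass 70% of its speed; a pose out of reach is approached as far as the arm can. A call is refused whole if a number of a shift passes 0.05 or a number of a turn 0.15, either way. A call with a gripper value outside its range is refused whole. The fingers move at their own pace and stop on an object; the grip force is fixed at half the most. Time passes only in rows, so rows that do not move let the fingers close. It gives the time, the measured TCP pose, the force and the opening at its end, in the units of the state.
- state(): the state, without advancing time (a new reading comes with each control period).
- grab_frame(name): name is "side" or "top" or "wrist"; returns (picture, depth): 420x560x3 uint8, red, green, blue; 420x560 float32, m along the optical axis (not along the pixel's ray), 0 where there is no reading.
- camera_info(name): a dict with "intrinsics" (3x3 intrinsics, pixels), "world_from_camera" (4x4, takes a point from camera to world coordinates). Camera axes: x right, y down, z forward; pixel columns grow to the right and rows downward; lengths in m; the calibration is good to about 2 mm. A picture is of the moment at which its call begins: read the wrist's pose just before it. camera_info takes no time and is no camera call; for the wrist camera it gives the pose at the moment of the call.
- job_done(): hands the job in, once; it reports no verdict.
Trained networks look in the newest picture that a camera, given by its name, has taken for a name from the list of things; names that differ only in an ending like _2 or _b are one class to them, and where a whole thing is asked for, a point or a joint stands for the part that bears it (a point fixed in the world has none). Each returns a list of dicts, best first, with "conf" (0 to 1); they miss things now and then, are a little off and sometimes report something else, mostly with a low value. They report only what shows in the picture. A call takes as long as a camera call. They do not tell look-alikes from the thing itself.
- cut_out(camera, query): "mask" (420x560 bool, what is visible of it) and "point" ([column, row] in pixels, amid what is visible of it).
The state is a dict: "time": time; "joint_pos": joint angles; "joint_vel": joint speeds; "joint_efforts": joint torques, N m; "tool_pos": TCP position; "tool_rot": TCP orientation; "contact_force": force on the tool from outside, world axes, zero at the start; "ft_torque": the same for the moment, N m; "gripper_width": opening from 0.0 (shut) to 1.0 (fully open).
Only numpy, scipy, OpenCV 4.12 (cv2) and the standard library are available. Lean on these libraries where they do the work, as an engineer would, in place of code of your own. Each camera call takes 0.05 s, during which the arm holds its last target.

## Working session

There is one attempt and no reset: what is moved stays moved. The work goes in short steps, Python scripts to look and compute and a tool call to move; the robot and the scene stay as the last step left them, time stands still between calls to the robot, and variables do not carry over. Pictures are saved under pics/ and viewed, and the job is handed in when it is done.

Besides the shell and the picture viewer there is one more tool, called after "Request:" as name([rows], argument=value, ...), one row to a line, values as JSON. step_arm: Moves the arm, as the interface text tells. Its arguments: {"type":"object","properties":{"moves":{"type":"array"}},"required":["moves"]}

```bash
mkdir -p pics; ls; python3 - <<'E'
from plant import *
import cv2
for n in("top","side"):
    p,d=grab_frame(n); cv2.imwrite(f"pics/{n}0.png",p[:,:,::-1])
    c=camera_info(n); print(c)
print(state())
E
```

```text
pics
{'intrinsics': array([[399.46689089,   0.        , 280.0274222 ],
       [  0.        , 399.46689089, 211.79819872],
       [  0.        ,   0.        ,   1.        ]]), 'world_from_camera': array([[-0.01517369, -0.99763629,  0.06701936,  0.46964121],
       [-0.99959022,  0.0167622 ,  0.02320389,  0.0399217 ],
       [-0.02427243, -0.06663981, -0.99748182,  1.10983405],
       [ 0.        ,  0.        ,  0.        ,  1.        ]])}
{'intrinsics': array([[437.60800174,   0.        , 274.50702398],
       [  0.        , 437.60800174, 209.91175994],
       [  0.        ,   0.        ,   1.        ]]), 'world_from_camera': array([[ 0.9459377 , -0.20590357,  0.25061041,  0.33224489],
       [-0.32408383, -0.56881339,  0.75592394, -0.68598916],
       [-0.01309688, -0.79627574, -0.60479205,  0.63198113],
       [ 0.        ,  0.        ,  0.        ,  1.        ]])}
{'time': 0.1, 'joint_pos': array([ 9.89998716e-01,  5.32901542e-02,  1.61417177e+00, -6.81037773e-06,
        1.47597354e+00, -1.18993137e-01]), 'joint_vel': array([ 0.00145256, -0.00100304, -0.00115195,  0.00173854,  0.00023233,
        0.00096411]), 'joint_efforts': array([ 4.82367777e-04, -3.94903994e+01, -3.71363139e+01, -1.01491812e-04,
        3.87670836e-03, -1.73906841e-05]), 'tool_pos': array([0.27816419, 0.55905862, 0.23017737]), 'tool_rot': array([-3.12672059e-04,  2.28855494e-01,  9.73459970e-01, -8.66735188e-04]), 'contact_force': array([ 0.1917053 , -0.97587214, -0.69610157]), 'ft_torque': array([-0.00695109, -0.04727404,  0.03262745]), 'gripper_width': 0.9973965667212592}
```

View pics/top0.png

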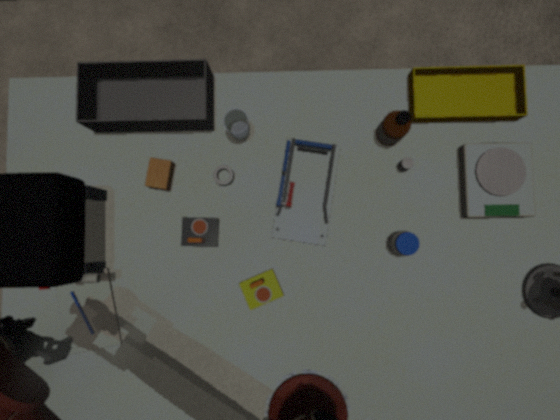

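View pics/side0.png

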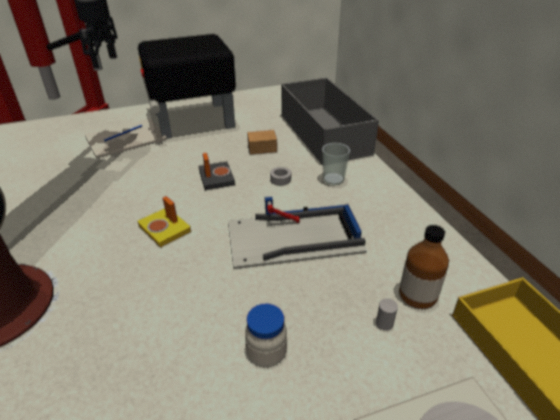

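The pictures show the dark cassette with its pellet at top (200,232) and side (216,174). The yellow look-alike is at top (262,288) and side (165,225), and the stage is at top (305,192) with the red catch at (291,195). Things that could be taken for the cassette:
- **Dark plate at (200,232):** matches the description, so I choose this one.
- **Yellow plate at (262,288):** not meant.
- **Cardboard box at (160,173):** a bystander.

```bash
cat > h.py <<'E'
import numpy as np, cv2
from plant import *
def cloud(n,d,c=None):
    c=c or camera_info(n);K=c["intrinsics"];T=c["world_from_camera"]
    v,u=np.mgrid[0:d.shape[0],0:d.shape[1]]
    P=np.stack([(u-K[0,2])/K[0,0]*d,(v-K[1,2])/K[1,1]*d,d],-1)
    return P@T[:3,:3].T+T[:3,3]
def proj(n,X,c=None):
    c=c or camera_info(n);K=c["intrinsics"];T=c["world_from_camera"]
    p=(np.asarray(X)-T[:3,3])@T[:3,:3]; q=p@K.T
    return q[...,:2]/q[...,2:]
E
python3 - <<'E'
from h import *
for n in("top","side"):
    p,d=grab_frame(n); W=cloud(n,d)
    for q in("cassette","handle","stage","catch"):
        for r in cut_out(n,q)[:3]:
            m=r["mask"]&(d>0); w=W[m]
            print(n,q,round(r["conf"],2),r["point"],m.sum(),np.median(w,0).round(3),np.percentile(w[:,2],[2,50,98]).round(3))
            (c,s,a)=cv2.minAreaRect(w[:,:2].astype(np.float32)*1000); print("   rect",np.round(c,1),np.round(s,1),round(a,1))
    cv2.imwrite(f"pics/{n}1.png",cv2.resize(p[130:320,140:360,::-1],None,fx=3,fy=3,interpolation=2) if n=="top" else cv2.resize(p[120:280,130:380,::-1],None,fx=3,fy=3,interpolation=2))
    np.save(f"{n}_d.npy",d);np.save(f"{n}_p.npy",p)
E
```

```text
top cassette 0.82 [262.8, 286.8] 1075 [0.336 0.117 0.018] [0.013 0.018 0.072]
   rect [335.3 119.5] [ 79.2 100.6] 22.4
top cassette 0.79 [200.1, 232.6] 1068 [0.494 0.284 0.017] [0.01  0.017 0.072]
   rect [493.8 289.8] [106.4  80.3] 87.9
top handle 0.92 [198.7, 233.8] 1081 [0.494 0.284 0.017] [0.004 0.017 0.072]
   rect [495.2 290.4] [107.4  83.4] 87.6
top handle 0.79 [261.8, 291.4] 1129 [0.335 0.118 0.018] [0.    0.018 0.072]
   rect [332.9 120.4] [ 84.5 104.3] 22.9
top handle 0.63 [303.4, 192.1] 5546 [ 0.599 -0.007  0.009] [0.003 0.009 0.043]
   rect [602.4  -8.2] [156. 289.] 80.6
top stage 0.67 [306.1, 189.2] 5549 [ 0.599 -0.008  0.009] [0.002 0.009 0.043]
   rect [602.1  -8.4] [155.3 289.9] 80.0
top stage 0.39 [237.2, 121.8] 638 [0.791 0.178 0.049] [0.001 0.049 0.091]
   rect [778.9 174.2] [67.  67.2] 16.1
side cassette 0.93 [163.5, 225.9] 1312 [0.339 0.111 0.02 ] [0.005 0.02  0.073]
   rect [329.6 131.3] [ 80.5 132.4] 21.5
side cassette 0.66 [216.2, 173.2] 839 [0.489 0.271 0.02 ] [0.005 0.02  0.074]
   rect [493.7 286.9] [107.2  79.7] 88.4
side handle 0.58 [162.4, 226.4] 1391 [0.339 0.11  0.02 ] [0.004 0.02  0.073]
   rect [331.6 143.9] [ 98.3 164.5] 9.2
side handle 0.57 [212.6, 175.0] 874 [0.489 0.271 0.02 ] [0.003 0.02  0.074]
   rect [494.4 289. ] [110.1  80.4] 87.2
side handle 0.55 [279.0, 174.6] 352 [0.648 0.21  0.02 ] [0.003 0.02  0.029]
   rect [649.  218.1] [54.3 55.1] 16.9
side stage 0.94 [293.5, 233.9] 6624 [ 0.596 -0.015  0.012] [0.006 0.012 0.05 ]
   rect [606.1   3.8] [178.6 285.2] 80.0
side catch 0.77 [282.8, 212.6] 189 [0.591 0.034 0.041] [0.017 0.041 0.065]
   rect [594.   44.9] [36.6 71.5] 78.4
side catch 0.69 [280.5, 172.9] 328 [0.648 0.21  0.02 ] [0.005 0.02  0.029]
   rect [648.7 217.5] [54.2 54.2] 22.3
side catch 0.21 [291.6, 234.7] 6805 [ 0.597 -0.015  0.012] [0.004 0.012 0.051]
   rect [616.1  36.9] [247.6 293.7] 79.8
```

View pics/top1.png

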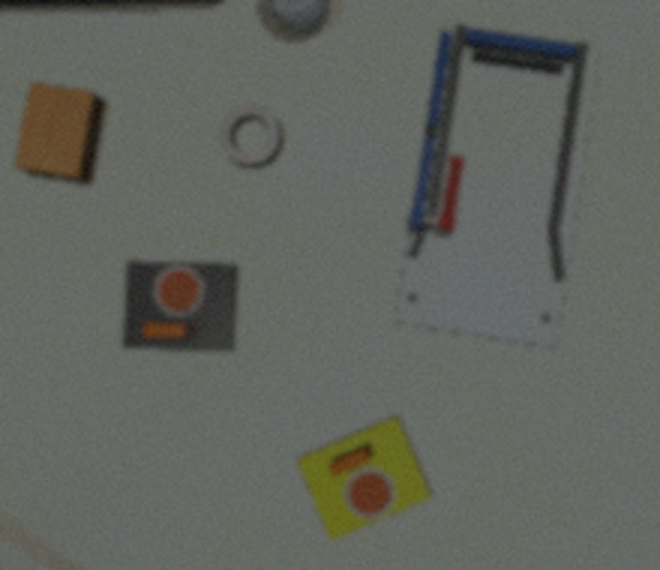

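View pics/side1.png

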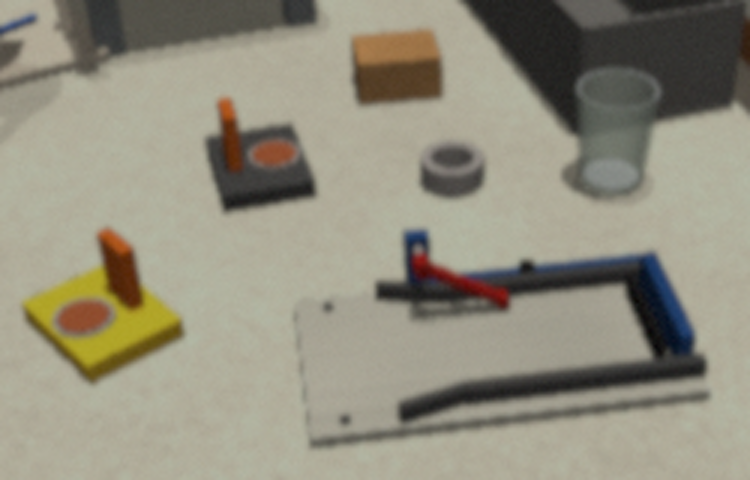

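```bash
python3 - <<'E'
from h import *
from scipy.spatial.transform import Rotation as R
d=np.load("top_d.npy");p=np.load("top_p.npy");W=cloud("top",d)
s=state(); q=s["tool_rot"];Rt=R.from_quat([q[1],q[2],q[3],q[0]]).as_matrix()
T=camera_info("wrist")["world_from_camera"]
print("cam in tool",(Rt.T@T[:3,:3]).round(3),(Rt.T@(T[:3,3]-s["tool_pos"])).round(4))
# cassette top
x,y,z=W[...,0],W[...,1],W[...,2]
for n in("top","side"):
    dd=np.load(f"{n}_d.npy");V=cloud(n,dd);pp=np.load(f"{n}_p.npy").astype(int)
    x,y,z=V[...,0],V[...,1],V[...,2]
    m=(abs(x-.494)<.06)&(abs(y-.287)<.07)&(z>.011)&(z<.025)
    c=cv2.minAreaRect((V[m][:,:2]*1000).astype(np.float32));print(n,"cassette top",c,np.median(z[m]))
    m=(abs(x-.494)<.06)&(abs(y-.287)<.07)&(z>.04)
    w=V[m];c=cv2.minAreaRect((w[:,:2]*1000).astype(np.float32));print("tab",c,w.mean(0),m.sum())
    o=(pp[...,0]>1.5*pp[...,2])&(abs(x-.494)<.06)&(abs(y-.287)<.07)
    o2=o&(z<.025)&(x>.49);print("pellet",V[o2].mean(0),o2.sum())
    # stage plate, bench
    m=(abs(x-.55)<.1)&(abs(y+.01)<.05)&(z<.02);print("plate z",np.median(z[m&(x>.5)]), "bench",np.median(z[(abs(x-.42)<.03)&(abs(y-.25)<.05)]))
    r=(x>.45)&(x<.75)&(y>-.1)&(y<.1)&(z>.019)&(z<.03)
    w=V[r];print(r.sum()); np.save(f"rail_{n}.npy",w)
    f=np.array([1,-.176])/np.hypot(1,.176)
    l=np.array([.176,1])/np.hypot(1,.176)
    cx=np.array([.602,-.008])
    a=(w[:,:2]-cx)@f; b=(w[:,:2]-cx)@l
    for lo in np.arange(-.14,.14,.02):
        k=(a>lo)&(a<lo+.02); L=b[k&(b>.03)];Q=b[k&(b<-.03)]
        print(round(lo,2),[ (round(v.min()*1e3,1),round(v.max()*1e3,1),len(v)) if len(v) else None for v in(L,Q)])
E
```

```text
cam in tool [[-0.001 -0.961 -0.277]
 [ 1.    -0.    -0.001]
 [ 0.001 -0.277  0.961]] [ 0.0709 -0.0006 -0.1422]
top cassette top ((493.48553466796875, 286.98809814453125), (100.82444763183594, 79.92350769042969), 87.04957580566406) 0.017183029639860736
tab ((472.07586669921875, 287.6894226074219), (35.534461975097656, 10.54099178314209), 88.92305755615234) [0.47153565 0.28680877 0.06911204] 71
pellet [0.50672061 0.28830038 0.01863564] 134
plate z 0.008738159910560261 bench -0.0011726886994527508
826
-0.14 [None, None]
-0.12 [None, None]
-0.1 [None, None]
-0.08 [(np.float64(60.4), np.float64(69.9), 19), (np.float64(-71.3), np.float64(-60.3), 25)]
-0.06 [(np.float64(55.7), np.float64(69.8), 13), (np.float64(-65.6), np.float64(-54.7), 20)]
-0.04 [(np.float64(51.6), np.float64(72.4), 36), (np.float64(-61.3), np.float64(-51.4), 25)]
-0.02 [(np.float64(37.0), np.float64(73.8), 51), (np.float64(-61.1), np.float64(-51.2), 24)]
0.0 [(np.float64(34.3), np.float64(73.5), 63), (np.float64(-61.1), np.float64(-51.1), 29)]
0.02 [(np.float64(51.7), np.float64(74.1), 45), (np.float64(-61.0), np.float6
[... 1266 characters left out ...]
.float64(-62.5), np.float64(-50.3), 57)]
0.0 [(np.float64(33.4), np.float64(75.7), 89), (np.float64(-62.5), np.float64(-50.6), 50)]
0.02 [(np.float64(50.3), np.float64(76.8), 69), (np.float64(-61.8), np.float64(-50.3), 56)]
0.04 [(np.float64(49.3), np.float64(75.6), 61), (np.float64(-62.4), np.float64(-50.2), 50)]
0.06 [(np.float64(50.6), np.float64(76.6), 61), (np.float64(-61.6), np.float64(-50.2), 50)]
0.08 [(np.float64(49.7), np.float64(76.9), 62), (np.float64(-62.6), np.float64(-48.4), 54)]
0.1 [(np.float64(31.1), np.float64(75.4), 71), (np.float64(-61.9), np.float64(-30.3), 77)]
0.12 [(np.float64(30.1), np.float64(76.0), 29), (np.float64(-62.5), np.float64(-31.5), 71)]
0.14 [None, None]
```

```bash
cat >> h.py <<'E'
from scipy.spatial.transform import Rotation as R
def tool(s=None):
    s=s or state(); q=s["tool_rot"]; return np.array(s["tool_pos"]),R.from_quat([q[1],q[2],q[3],q[0]])
def down(yaw): # tool y at yaw, z down, x = y x z
    y=np.array([np.cos(yaw),np.sin(yaw),0]);z=np.array([0,0,-1.]);return R.from_matrix(np.c_[np.cross(y,z),y,z])
def plan(p1,yaw,n,p0=None,R0=None):
    p,r=tool()
    if p0 is not None:p=np.array(p0)
    if R0 is not None:r=R0
    D=(r.inv()*down(yaw)).as_rotvec(); dp=(np.array(p1)-p)/n
    rows=[]
    for i in range(n):
        ri=r*R.from_rotvec(D*i/n)
        rows.append(np.r_[ri.inv().apply(dp),D/n].round(4).tolist())
    for w in rows: print(w)
    return rows
E
python3 - <<'E'
from h import *
print(down(0).as_matrix())
plan([.472,.288,.16],-.04,8)
w=np.load("rail_top.npy");ws=np.load("rail_side.npy")
th=np.radians(-10)
for w in(w,ws):
  for th in np.radians([-10]):
    f=np.array([np.cos(th),np.sin(th)]);l=np.array([-f[1],f[0]]);a=(w[:,:2]-[.602,-.008])@f;b=(w[:,:2]-[.602,-.008])@l
    print("rail start/end",a.min(),np.percentile(a,[1,99]),a.max())
    k=(a>-.02)&(a<.13)&(b<-.03); 
    e=[(np.mean(a[k&(a>lo)&(a<lo+.015)]),b[k&(a>lo)&(a<lo+.015)].min(),) for lo in np.arange(-.02,.1,.015)]
    print("residual slope deg",np.degrees(np.polyfit(*zip(*e),1)[0]))
E
```

```text
[[ 0.  1.  0.]
 [ 1.  0.  0.]
 [ 0.  0. -1.]]
[-0.0368, -0.0196, 0.0089, 0.0, 0.0, 0.1436]
[-0.0392, -0.0141, 0.0089, 0.0, 0.0, 0.1436]
[-0.0408, -0.0084, 0.0089, 0.0, 0.0, 0.1436]
[-0.0416, -0.0025, 0.0089, 0.0, 0.0, 0.1436]
[-0.0415, 0.0035, 0.0089, 0.0, 0.0, 0.1436]
[-0.0406, 0.0094, 0.0089, 0.0, 0.0, 0.1436]
[-0.0388, 0.0151, 0.0089, 0.0, 0.0, 0.1436]
[-0.0363, 0.0206, 0.0089, 0.0, 0.0, 0.1436]
rail start/end -0.07909793457317249 [-0.07511873  0.13449719] 0.13791252538595117
residual slope deg 0.2871647362913424
rail start/end -0.0786554168979032 [-0.07627708  0.13473513] 0.13935485927701033
residual slope deg 0.057818056032513096
```

Request:
step_arm([
  [-0.037,-0.02,0.009,0,0,0.144,0.0854],
  [-0.039,-0.014,0.009,0,0,0.144,0.0854],
  [-0.041,-0.008,0.009,0,0,0.144,0.0854],
  [-0.042,-0.0025,0.009,0,0,0.144,0.0854],
  [-0.0415,0.0035,0.009,0,0,0.144,0.0854],
  [-0.041,0.009,0.009,0,0,0.144,0.0854],
  [-0.039,0.015,0.009,0,0,0.144,0.0854],
  [-0.036,0.021,0.009,0,0,0.144,0.0854],
])

```text
time: 1.4
tool_pos: [0.473, 0.2854, 0.1593]
tool_rot: [0.0, 0.724, 0.69, 0.0]
contact_force: [0.0, 0.8, 0.7]
gripper_width: 0.998
```

Request:
step_arm([
  [0,0,0,0,0,0,0.0854],
  [0,0,0,0,0,0,0.0854],
])

```text
time: 1.6
tool_pos: [0.4724, 0.2864, 0.1591]
tool_rot: [-0.0, 0.722, 0.691, -0.0]
contact_force: [-0.5, 0.3, 0.5]
gripper_width: 1.002
```

```bash
python3 - <<'E'
from h import *
print(tool()[0],tool()[1].as_matrix().round(3)[:,1])
c=camera_info("wrist");p,d=grab_frame("wrist");V=cloud("wrist",d,c)
cv2.imwrite("pics/w1.png",p[:,:,::-1])
x,y,z=V[...,0],V[...,1],V[...,2]
b=(d>0)&(abs(x-.494)<.08)&(abs(y-.287)<.08)
m=b&(z>.01)&(z<.025);print("top",cv2.minAreaRect((V[m][:,:2]*1000).astype(np.float32)),np.median(z[m]))
m=b&(z>.04)&(z<.09)
print("tab",cv2.minAreaRect((V[m][:,:2]*1000).astype(np.float32)),V[m].max(0))
m=b&(z>.068)&(z<.09)
print("tabtop",cv2.minAreaRect((V[m][:,:2]*1000).astype(np.float32)))
E
```

```text
[0.47241505 0.28635902 0.15914425] [ 0.999 -0.044 -0.001]
top ((491.8800354003906, 288.06683349609375), (99.578857421875, 80.08035278320312), 87.4493637084961) 0.01799740544298889
tab ((469.94110107421875, 289.0528564453125), (36.10357666015625, 11.902609825134277), 87.37938690185547) [0.47661221 0.30724701 0.07402463]
tabtop ((470.1656494140625, 289.0263671875), (36.07715606689453, 11.689921379089355), 86.93905639648438)
```

View pics/w1.png

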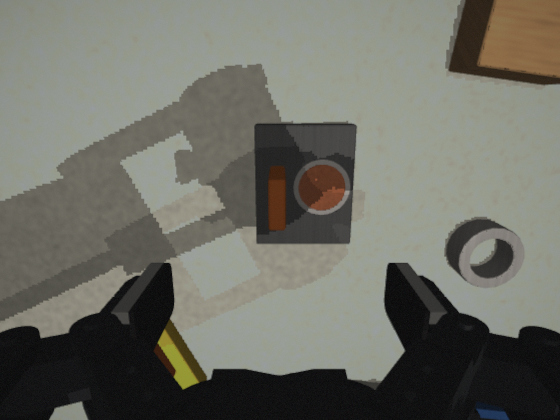

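The wrist picture shows the dark cassette at (305,183), tab at (277,200) and pellet at (322,187). Its sizes match: plate 80x100 mm, tab 36x12 mm, top at z 18 mm. So this is the right one, and I go down to grip it.

Request:
step_arm([
  [0.0025,-0.0025,0.03,0,0,0,0.0854],
  [0,0,0.04,0,0,0,0.0854],
  [0,0,0.03,0,0,0,0.0854],
  [0,0,0.015,0,0,0,0.0854],
  [0,0,0.01,0,0,0,0.0854],
  [0,0,0,0,0,0,0.0854],
])

```text
time: 2.25
tool_pos: [0.4693, 0.2901, 0.0339]
tool_rot: [-0.0, 0.722, 0.692, -0.0]
contact_force: [-0.5, 1.3, 0.1]
gripper_width: 1.002
```

Request:
step_arm([
  [0,0,0,0,0,0,0.05],
  [0,0,0,0,0,0,0.03],
  [0,0,0,0,0,0,0.02],
  [0,0,0,0,0,0,0.0],
  [0,0,0,0,0,0,0.0],
  [0,0,0,0,0,0,0.0],
  [0,0,0,0,0,0,0.0],
])

```text
time: 2.95
tool_pos: [0.4704, 0.2897, 0.0348]
tool_rot: [0.0, 0.722, 0.692, 0.001]
contact_force: [1.7, -0.0, 2.3]
gripper_width: 0.134
```

Request:
step_arm([
  [0,0,-0.02,0,0,0,0.0],
  [0,0,-0.03,0,0,0,0.0],
  [0,0,-0.03,0,0,0,0.0],
  [0,0,-0.02,0,0,0,0.0],
  [0,0,-0.01,0,0,0,0.0],
  [0,0,0,0,0,0,0.0],
  [0,0,0,0,0,0,0.0],
])

```text
time: 3.65
tool_pos: [0.4686, 0.289, 0.1423]
tool_rot: [-0.001, 0.722, 0.692, -0.002]
contact_force: [-0.7, -0.7, -4.6]
gripper_width: 0.132
```

```bash
cat >> h.py <<'E'
def held(fn=None):
    "cassette top plane + rect in tool frame, from the wrist cam"
    s=state();pt,rt=tool(s);c=camera_info("wrist");p,d=grab_frame("wrist");V=cloud("wrist",d,c)
    if fn: cv2.imwrite(fn,p[:,:,::-1])
    L=rt.inv().apply((V-pt).reshape(-1,3)).reshape(V.shape)
    m=(d>0)&(L[...,2]>.009)&(L[...,2]<.022)&(abs(L[...,0])<.08)&(abs(L[...,1])<.09)
    q=L[m];A=np.c_[q[:,:2],np.ones(len(q))];k,*_=np.linalg.lstsq(A,q[:,2],rcond=None)
    print("TCP",pt.round(4),"yaw",np.arctan2(*rt.as_matrix()[1::-1,1]).round(4),"F",s["contact_force"].round(1),"M",s["ft_torque"].round(2),"w",round(s["gripper_width"],3))
    print("held rect(tool)",cv2.minAreaRect((q[:,:2]*1000).astype(np.float32)),"plane",k.round(4),len(q))
    return V,d,p
E
python3 - <<'E'
from h import *
held("pics/w2.png")
p,d=grab_frame("side");cv2.imwrite("pics/s2.png",p[:,:,::-1])
E
```

```text
TCP [0.4686 0.289  0.1423] yaw -0.0431 F [-0.7 -0.7 -4.6] M [-0.01  0.09  0.01] w 0.132
held rect(tool) ((8.901678085327148, 21.09640121459961), (81.22904205322266, 80.0579605102539), 0.0022266407031565905) plane [ 0.0266 -0.0038  0.0162] 20757
```

View pics/w2.png

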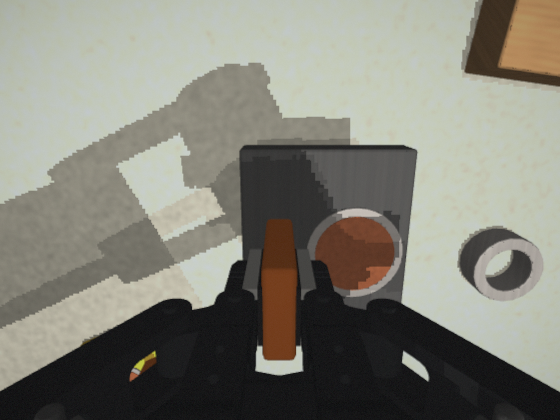

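View pics/s2.png

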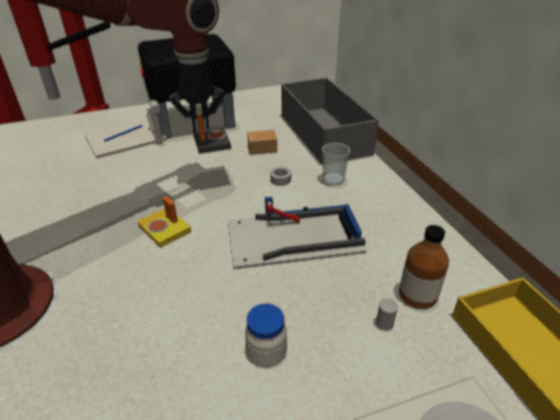

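The wrist picture shows the cassette held squarely, tab at (279,290) between the pads and pellet at (355,252). The side picture shows it off the bench with everything else in place. Next I carry it over to the stage.

```bash
python3 - <<'E'
from h import *
plan([.4644,.017,.10],-.173,8)
E
```

```text
[-0.034, 0.001, 0.0053, -0.0005, 0.0003, 0.0162]
[-0.034, 0.0015, 0.0053, -0.0005, 0.0003, 0.0162]
[-0.0339, 0.0021, 0.0053, -0.0005, 0.0003, 0.0162]
[-0.0339, 0.0026, 0.0053, -0.0005, 0.0003, 0.0162]
[-0.0338, 0.0032, 0.0053, -0.0005, 0.0003, 0.0162]
[-0.0338, 0.0037, 0.0053, -0.0005, 0.0003, 0.0162]
[-0.0337, 0.0043, 0.0052, -0.0005, 0.0003, 0.0162]
[-0.0337, 0.0048, 0.0052, -0.0005, 0.0003, 0.0162]
```

Request:
step_arm([
  [-0.034,0.001,0,0,0,0.0162,0],
  [-0.034,0.0015,0,0,0,0.0162,0],
  [-0.034,0.002,0,0,0,0.0162,0],
  [-0.034,0.0025,0,0,0,0.0162,0],
  [-0.034,0.003,0.005,0,0,0.0162,0],
  [-0.034,0.004,0.01,0,0,0.0162,0],
  [-0.034,0.004,0.015,0,0,0.0162,0],
  [-0.033,0.005,0.012,0,0,0.0162,0],
])

```text
time: 4.55
tool_pos: [0.4643, 0.0161, 0.1003]
tool_rot: [-0.001, 0.766, 0.643, -0.001]
contact_force: [-0.1, -0.1, -4.7]
gripper_width: 0.129
```

Request:
step_arm([
  [0,0,0,0,0,0,0],
  [0,0,0,0,0,0,0],
])

```text
time: 4.75
tool_pos: [0.4646, 0.017, 0.1008]
tool_rot: [-0.001, 0.766, 0.643, -0.001]
contact_force: [-0.2, 0.6, -5.0]
gripper_width: 0.134
```

```bash
python3 - <<'E'
from h import *
V,d,p=held("pics/w3.png"); x,y,z=V[...,0],V[...,1],V[...,2]
O=np.array([.6017,-.0075]);th=-.1728;f=np.array([np.cos(th),np.sin(th)]);l=np.array([-f[1],f[0]])
pt,_=tool();print("tcp stage",(pt[:2]-O)@f,(pt[:2]-O)@l)
a=(V[...,:2]-O)@f;b=(V[...,:2]-O)@l
m=(d>0)&(z>.019)&(z<.03)&(b>.045)&(b<.08)&(a>-.1)&(a<.2)
for lo in np.arange(-.08,.14,.02):
    k=m&(a>lo)&(a<lo+.02)
    if k.sum(): print(round(lo,2),(b[k].min()*1e3).round(1),(b[k].max()*1e3).round(1),k.sum())
print("plate z",np.median(z[(d>0)&(abs(b)<.03)&(a>0)&(a<.08)]))
E
```

```text
TCP [0.4646 0.017  0.1008] yaw -0.1745 F [-0.2  0.6 -5. ] M [ 0.08  0.11 -0.  ] w 0.134
held rect(tool) ((8.789876937866211, 21.061790466308594), (81.10138702392578, 80.20829010009766), 0.126012921333313) plane [ 0.026  -0.0017  0.0162] 20715
tcp stage -0.1387836345652882 0.0012345648647706263
-0.08 59.1 71.9 504
-0.06 53.6 74.0 425
-0.04 51.5 59.8 225
-0.02 45.3 74.0 973
0.0 45.0 74.0 1258
0.02 51.8 73.9 434
plate z 0.009752386677176386
```

View pics/w3.png

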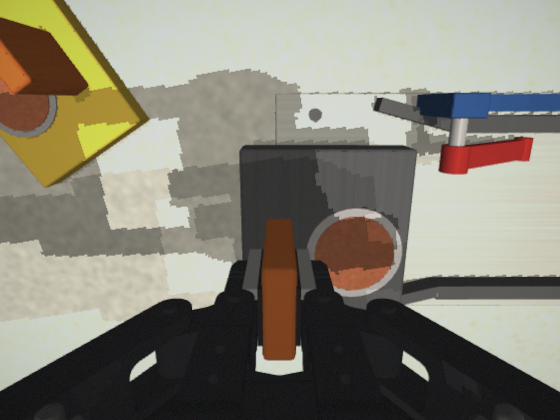

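Request:
step_arm([
  [-0.0005,0,0.02,0,0,0,0],
  [0,0,0.02,0,0,0,0],
  [0,0,0.01,0,0,0,0],
  [0,0,0.003,0,0,0,0],
  [0,0,0.001,0,0,0,0],
  [0,0,0,0,0,0,0],
])

```text
time: 5.4
tool_pos: [0.4664, 0.0171, 0.0492]
tool_rot: [0.001, 0.765, 0.644, 0.001]
contact_force: [0.0, -0.2, -4.4]
gripper_width: 0.134
```

Request:
step_arm([
  [0,0,0.001,0,0,0,0],
  [0,0,0,0,0,0,0],
])

```text
time: 5.6
tool_pos: [0.4662, 0.0169, 0.048]
tool_rot: [0.0, 0.765, 0.644, 0.0]
contact_force: [-0.8, 0.3, -4.4]
gripper_width: 0.131
```

Request:
step_arm([
  [0,0,0.001,0,0,0,0],
  [0,0,0,0,0,0,0],
])

```text
time: 5.8
tool_pos: [0.4657, 0.0169, 0.0464]
tool_rot: [0.0, 0.765, 0.644, 0.0]
contact_force: [-0.8, -0.1, -4.3]
gripper_width: 0.132
```

Request:
step_arm([
  [0,0,0.001,0,0,0,0],
  [0,0,0,0,0,0,0],
])

```text
time: 6.0
tool_pos: [0.4655, 0.0169, 0.0451]
tool_rot: [-0.0, 0.765, 0.643, -0.0]
contact_force: [-0.1, 0.3, -4.6]
gripper_width: 0.13
```

Request:
step_arm([
  [0,0,0.001,0,0,0,0],
  [0,0,0,0,0,0,0],
])

```text
time: 6.2
tool_pos: [0.4659, 0.0169, 0.0449]
tool_rot: [0.0, 0.765, 0.644, -0.0]
contact_force: [-3.5, 0.1, 0.9]
gripper_width: 0.132
```

```bash
cat >> h.py <<'E'
O=np.array([.6017,-.0075]);th=-.1728;f=np.array([np.cos(th),np.sin(th)]);l=np.array([-f[1],f[0]])
def st():
    pt,r=tool();s=state();F=s["contact_force"]
    print("t",s["time"],"tcp stage mm",((pt[:2]-O)@f*1e3).round(1),((pt[:2]-O)@l*1e3).round(1),"z",(pt[2]*1e3).round(1),"yaw err",np.arctan2(*r.as_matrix()[1::-1,1]).round(4)-th,"F fwd/left/up",(F[:2]@f).round(1),(F[:2]@l).round(1),F[2].round(1))
E
python3 - <<'E'
from h import *
held();st()
p,d=grab_frame("side");cv2.imwrite("pics/s3.png",cv2.resize(p[100:300,150:400,::-1],None,fx=3,fy=3,interpolation=2))
E
```

```text
TCP [0.4659 0.0169 0.0449] yaw -0.1726 F [-3.5  0.1  0.9] M [0.03 0.5  0.02] w 0.132
held rect(tool) ((6.694568634033203, 30.564685821533203), (143.92140197753906, 106.8446044921875), 6.349780559539795) plane [0.027  0.0066 0.0161] 22370
t 6.25 tcp stage mm -138.0 0.6 z 44.9 yaw err 0.00020000000000000573 F fwd/left/up -3.8 0.6 2.3
```

View pics/s3.png

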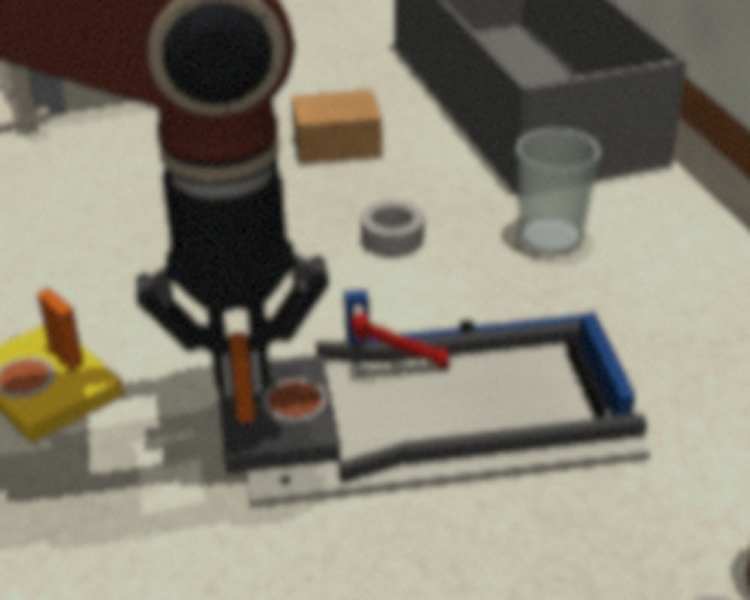

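Request:
step_arm([
  [0,0.006,0,0,0,0,0],
  [0,0.006,0,0,0,0,0],
  [0,0.006,0,0,0,0,0],
  [0,0.006,0,0,0,0,0],
  [0,0,0,0,0,0,0],
])

```text
time: 6.8
tool_pos: [0.4912, 0.0124, 0.0449]
tool_rot: [0.001, 0.765, 0.643, 0.001]
contact_force: [1.4, 0.0, 0.9]
gripper_width: 0.133
```

```bash
python3 -c "
from h import *
st()"
```

```text
t 6.8 tcp stage mm -112.3 0.7 z 44.9 yaw err 0.0 F fwd/left/up 1.4 0.3 0.9
```

Request:
step_arm([
  [0,0.006,0,0,0,0,0],
  [0,0.006,0,0,0,0,0],
  [0,0.006,0,0,0,0,0],
  [0,0,0,0,0,0,0],
])

```text
time: 7.2
tool_pos: [0.5084, 0.0095, 0.0449]
tool_rot: [0.001, 0.765, 0.643, 0.001]
contact_force: [0.8, 0.8, 1.1]
gripper_width: 0.13
```

```bash
python3 -c "
from h import *
st()
held('pics/w4.png')"
```

```text
t 7.2 tcp stage mm -94.9 0.7 z 44.9 yaw err 0.00010000000000001674 F fwd/left/up 0.7 0.9 1.1
TCP [0.5084 0.0095 0.0449] yaw -0.1727 F [0.8 0.8 1.1] M [-0.02  0.03  0.  ] w 0.13
held rect(tool) ((10.818653106689453, 28.936203002929688), (126.51436614990234, 108.482666015625), 12.221747398376465) plane [0.0432 0.0051 0.0159] 21984
```

View pics/w4.png

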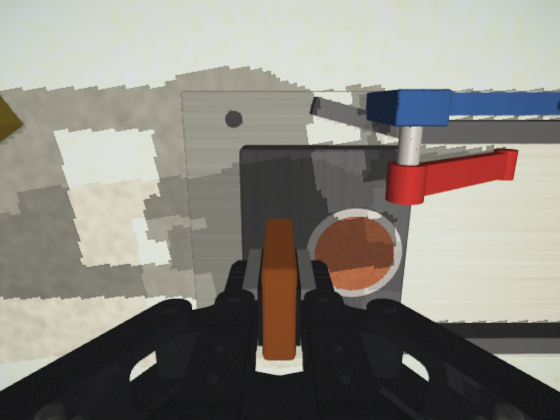

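The wrist picture shows the cassette's front edge at column 405, now under the catch hinge at (405,185). The rails are clear on both sides. I keep sliding.

Request:
step_arm([
  [0,0.004,0,0,0,0,0],
  [0,0.004,0,0,0,0,0],
  [0,0.004,0,0,0,0,0],
  [0,0,0,0,0,0,0],
])

```text
time: 7.65
tool_pos: [0.5191, 0.0076, 0.0449]
tool_rot: [0.0, 0.765, 0.644, 0.0]
contact_force: [-3.7, 1.2, 5.7]
gripper_width: 0.137
```

Request:
step_arm([
  [0,0.004,0,0,0,0,0],
  [0,0.004,0,0,0,0,0],
  [0,0.004,0,0,0,0,0],
  [0,0,0,0,0,0,0],
])

```text
time: 8.05
tool_pos: [0.5309, 0.0056, 0.0449]
tool_rot: [0.0, 0.765, 0.644, 0.0]
contact_force: [-3.2, 0.3, 5.3]
gripper_width: 0.134
```

```bash
python3 -c "
from h import *
st()"
```

```text
t 8.05 tcp stage mm -72.0 0.7 z 44.9 yaw err 0.00020000000000000573 F fwd/left/up -3.2 -0.3 5.3
```

Request:
step_arm([
  [0,0.004,-0.0005,0,0,0,0],
  [0,0.004,0,0,0,0,0],
  [0,0.004,0,0,0,0,0],
  [0,0.004,0,0,0,0,0],
  [0,0.004,0,0,0,0,0],
  [0,0,0,0,0,0,0],
])

```text
time: 8.65
tool_pos: [0.5499, 0.0023, 0.0449]
tool_rot: [-0.001, 0.765, 0.644, -0.0]
contact_force: [-3.2, 1.0, 4.8]
gripper_width: 0.128
```

Request:
step_arm([
  [0,0.004,0,0,0,0,0],
  [0,0.004,0,0,0,0,0],
  [0,0.004,0,0,0,0,0],
  [0,0.004,0,0,0,0,0],
  [0,0.004,0,0,0,0,0],
  [0,0,0,0,0,0,0],
])

```text
time: 9.25
tool_pos: [0.5698, -0.0012, 0.0449]
tool_rot: [-0.0, 0.765, 0.644, -0.0]
contact_force: [-3.3, 0.9, 4.6]
gripper_width: 0.132
```

```bash
python3 -c "
from h import *
st();held('pics/w5.png')
p,d=grab_frame('side');cv2.imwrite('pics/s5.png',cv2.resize(p[130:290,200:400,::-1],None,fx=3,fy=3,interpolation=2))"
```

```text
t 9.25 tcp stage mm -32.5 0.7 z 44.9 yaw err 0.00030000000000002247 F fwd/left/up -3.4 0.3 4.6
TCP [ 0.5698 -0.0012  0.0449] yaw -0.1725 F [-3.3  0.9  4.6] M [0.13 0.52 0.04] w 0.132
held rect(tool) ((5.192596435546875, 21.979686737060547), (138.36941528320312, 136.77066040039062), 88.69212341308594) plane [ 0.0584 -0.0005  0.0162] 20821
```

View pics/w5.png

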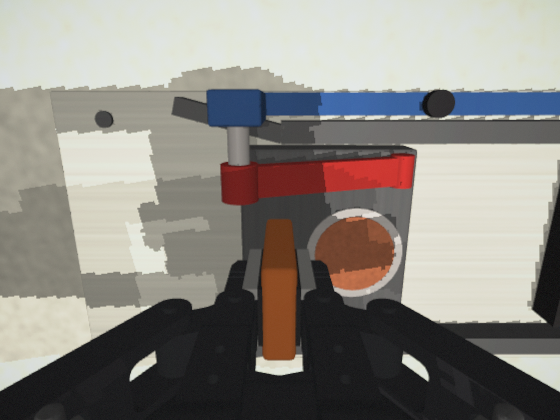

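View pics/s5.png

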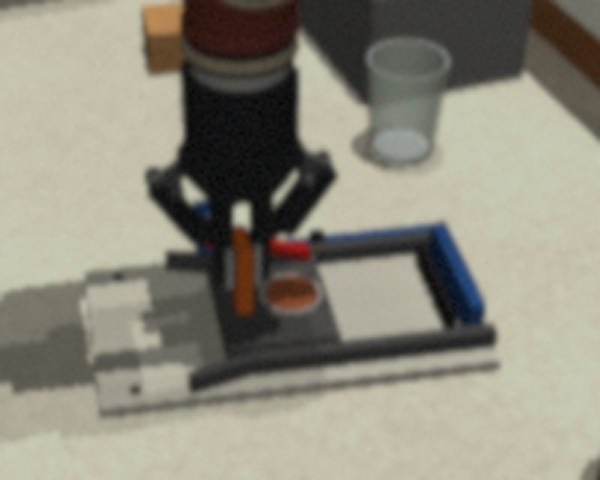

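The wrist picture shows the red catch riding on the cassette's top, nose at (408,170), with the buffer ahead at about (550,260). I estimate the head offset next.

```bash
python3 -c "
from h import *
for n in('top','side'):
    V=cloud(n,np.load(n+'_d.npy'));a=(V[...,:2]-O)@f;b=(V[...,:2]-O)@l;z=V[...,2];p=np.load(n+'_p.npy').astype(int)
    m=(abs(b)<.028)&(a>.08)&(a<.15)&(z>.014)
    print(n,'buffer face a',np.percentile(a[m],[0,2,5,20,50]).round(4),m.sum())
    h=(a>-.09)&(a<.05)&(b>.02)&(b<.09)&(p[...,0]>1.6*p[...,1])&(z>.03)
    print('catch red a',np.percentile(a[h],[0,5,50,95,100]).round(4),'z',z[h].min(),z[h].max())
c=camera_info('wrist');p,d=grab_frame('wrist');V=cloud('wrist',d,c);a=(V[...,:2]-O)@f;b=(V[...,:2]-O)@l;z=V[...,2]
m=(d>0)&(abs(b)<.04)&(a>.07)&(z>.015)&(z<.05);print(m.sum(),np.percentile(a[m],[0,2,5,20]).round(4))
print('hinge px',V[180:200,230:248].reshape(-1,3).mean(0),a[180:200,225:255].mean(), 'nose',a[155:185,400:415].mean())
"
```

```text
top buffer face a [0.0812 0.1083 0.1087 0.1113 0.1214] 195
catch red a [-0.0522 -0.0511 -0.0298 -0.0053 -0.0004] z 0.0303630006581459 0.0633362715537602
side buffer face a [0.0887 0.0975 0.1097 0.1105 0.122 ] 262
catch red a [-0.0526 -0.0516 -0.031  -0.0026  0.0016] z 0.03039022928118218 0.06580442478035953
1384 [0.106  0.1069 0.1071 0.1074]
hinge px [0.56177994 0.04032779 0.06345365] -0.04729558943792306 nose 0.021782755893865954
```

Request:
step_arm([
  [0,0.005,-0.0003,0,0,0,0],
  [0,0.006,0,0,0,0,0],
  [0,0.006,0,0,0,0,0],
  [0,0.006,0,0,0,0,0],
  [0,0.006,0,0,0,0,0],
  [0,0.006,0,0,0,0,0],
  [0,0.005,0,0,0,0,0],
  [0,0,0,0,0,0,0],
])

```text
time: 10.2
tool_pos: [0.6098, -0.0083, 0.0449]
tool_rot: [0.0, 0.765, 0.643, 0.0]
contact_force: [-1.2, 0.2, 1.9]
gripper_width: 0.135
```

```bash
python3 -c "
from h import *
st()"
```

```text
t 10.2 tcp stage mm 8.1 0.6 z 44.9 yaw err 0.00010000000000001674 F fwd/left/up -1.2 -0.0 1.9
```

Request:
step_arm([
  [0,0.005,0,0,0,0,0],
  [0,0.005,0,0,0,0,0],
  [0,0.005,0,0,0,0,0],
  [0,0.005,0,0,0,0,0],
  [0,0.004,0,0,0,0,0],
  [0,0,0,0,0,0,0],
])

```text
time: 10.8
tool_pos: [0.6332, -0.0123, 0.0449]
tool_rot: [0.0, 0.765, 0.644, 0.0]
contact_force: [-2.1, 0.7, 3.2]
gripper_width: 0.131
```

Request:
step_arm([
  [0,0.002,0,0,0,0,0],
  [0,0.002,0,0,0,0,0],
  [0,0,0,0,0,0,0],
])

```text
time: 11.1
tool_pos: [0.6366, -0.0129, 0.0449]
tool_rot: [-0.0, 0.765, 0.644, -0.0]
contact_force: [-4.7, 1.4, 3.7]
gripper_width: 0.134
```

```bash
python3 -c "
from h import *
st();held('pics/w6.png')"
```

```text
t 11.1 tcp stage mm 35.3 0.7 z 44.9 yaw err 0.00030000000000002247 F fwd/left/up -4.9 0.5 3.7
TCP [ 0.6366 -0.0129  0.0449] yaw -0.1725 F [-4.7  1.4  3.7] M [0.09 0.55 0.06] w 0.134
held rect(tool) ((5.926856994628906, 0.27376556396484375), (179.8604736328125, 136.68161010742188), 89.77981567382812) plane [ 0.0465 -0.0028  0.0165] 34298
```

View pics/w6.png

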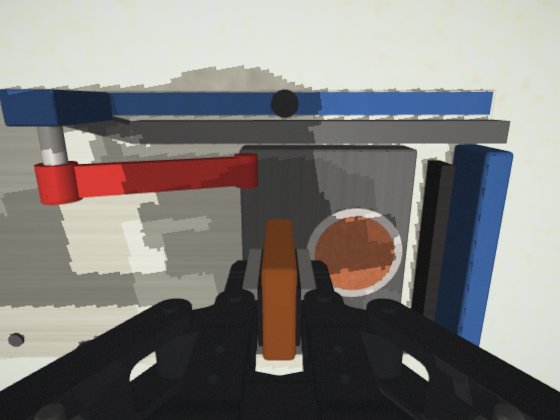

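The wrist picture shows the catch nose at (250,170), still on the cassette just ahead of its rear edge (column 241). The gap to the buffer is columns 412 to 430, roughly 8 to 10 mm.

Request:
step_arm([
  [0,0.002,-0.0003,0,0,0,0],
  [0,0.001,0,0,0,0,0],
  [0,0,0,0,0,0,0],
])

```text
time: 11.45
tool_pos: [0.6397, -0.0135, 0.0449]
tool_rot: [-0.0, 0.765, 0.644, -0.0]
contact_force: [-3.1, 0.6, 1.5]
gripper_width: 0.133
```

Request:
step_arm([
  [0,0.001,0,0,0,0,0],
  [0,0.001,0,0,0,0,0],
  [0,0,0,0,0,0,0],
])

```text
time: 11.75
tool_pos: [0.6421, -0.0139, 0.0449]
tool_rot: [0.0, 0.765, 0.643, 0.0]
contact_force: [-0.4, 0.3, -1.8]
gripper_width: 0.127
```

Request:
step_arm([
  [0,0.001,0,0,0,0,0],
  [0,0.001,0,0,0,0,0],
  [0,0,0,0,0,0,0],
])

```text
time: 12.05
tool_pos: [0.6441, -0.0143, 0.0449]
tool_rot: [0.0, 0.765, 0.643, 0.0]
contact_force: [-0.2, -0.5, -4.1]
gripper_width: 0.13
```

```bash
python3 -c "
from h import *
st();held('pics/w7.png')"
```

```text
t 12.05 tcp stage mm 43.0 0.6 z 44.9 yaw err 0.00010000000000001674 F fwd/left/up -0.1 -0.5 -4.1
TCP [ 0.6441 -0.0143  0.0449] yaw -0.1727 F [-0.2 -0.5 -4.1] M [-0.02  0.04  0.06] w 0.13
held rect(tool) ((6.350013732910156, 0.35816192626953125), (179.9672393798828, 136.7185821533203), 89.60643768310547) plane [0.0505 0.0037 0.0162] 36033
```

View pics/w7.png

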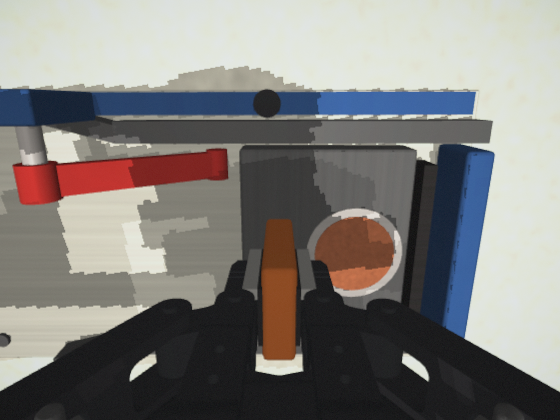

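The wrist picture shows the catch nose at (217,165), now behind the rear edge at column 241. It has dropped. I go on gently to the end stop.

Request:
step_arm([
  [0,0.001,0,0,0,0,0],
  [0,0.001,0,0,0,0,0],
  [0,0,0,0,0,0,0],
])

```text
time: 12.4
tool_pos: [0.646, -0.0146, 0.0453]
tool_rot: [0.0, 0.765, 0.643, 0.0]
contact_force: [-0.6, -0.7, -4.8]
gripper_width: 0.131
```

Request:
step_arm([
  [0,0.001,0,0,0,0,0],
  [0,0,0,0,0,0,0],
])

```text
time: 12.6
tool_pos: [0.647, -0.0147, 0.0454]
tool_rot: [0.0, 0.765, 0.644, 0.0]
contact_force: [-0.1, -0.2, -4.7]
gripper_width: 0.129
```

Request:
step_arm([
  [0,0.001,0.0004,0,0,0,0],
  [0,0,0,0,0,0,0],
])

```text
time: 12.8
tool_pos: [0.648, -0.0149, 0.045]
tool_rot: [0.0, 0.765, 0.644, -0.0]
contact_force: [-0.6, 0.0, -4.3]
gripper_width: 0.135
```

Request:
step_arm([
  [0,0.001,0.0002,0,0,0,0],
  [0,0,0,0,0,0,0],
])

```text
time: 13.0
tool_pos: [0.6487, -0.015, 0.045]
tool_rot: [-0.0, 0.765, 0.644, -0.0]
contact_force: [-2.6, 0.4, -2.4]
gripper_width: 0.134
```

Request:
step_arm([
  [0,0.001,0,0,0,0,0],
  [0,0,0,0,0,0,0],
])

```text
time: 13.2
tool_pos: [0.6495, -0.0152, 0.0451]
tool_rot: [-0.0, 0.765, 0.644, -0.001]
contact_force: [-5.8, 0.1, -0.1]
gripper_width: 0.133
```

The stop is felt: about 5.8 N, with the buffer compressed about 1.5 mm. Next I draw back against the catch.

Request:
step_arm([
  [0,-0.003,0,0,0,0,0],
  [0,-0.003,0,0,0,0,0],
  [0,-0.003,0,0,0,0,0],
  [0,0,0,0,0,0,0],
])

```text
time: 13.6
tool_pos: [0.6408, -0.0136, 0.045]
tool_rot: [0.0, 0.765, 0.644, 0.0]
contact_force: [-1.7, 0.6, -2.1]
gripper_width: 0.13
```

Request:
step_arm([
  [0,-0.001,0,0,0,0,0],
  [0,0,0,0,0,0,0],
])

```text
time: 13.8
tool_pos: [0.6401, -0.0135, 0.0449]
tool_rot: [0.0, 0.765, 0.644, 0.0]
contact_force: [0.5, 0.8, -3.1]
gripper_width: 0.134
```

Request:
step_arm([
  [0,-0.0005,0,0,0,0,0],
  [0,0,0,0,0,0,0],
])

```text
time: 14.0
tool_pos: [0.6397, -0.0135, 0.0449]
tool_rot: [0.0, 0.765, 0.644, 0.0]
contact_force: [0.5, 0.2, -3.6]
gripper_width: 0.134
```

Request:
step_arm([
  [0,-0.0005,0,0,0,0,0],
  [0,0,0,0,0,0,0],
])

```text
time: 14.2
tool_pos: [0.6392, -0.0134, 0.0449]
tool_rot: [0.0, 0.765, 0.644, 0.0]
contact_force: [0.7, -0.3, -2.9]
gripper_width: 0.132
```

Request:
step_arm([
  [0,-0.0005,0,0,0,0,0],
  [0,0,0,0,0,0,0],
])

```text
time: 14.4
tool_pos: [0.6386, -0.0132, 0.0449]
tool_rot: [0.0, 0.765, 0.644, 0.0]
contact_force: [1.0, -0.6, -2.3]
gripper_width: 0.134
```

Request:
step_arm([
  [0,-0.0005,0,0,0,0,0],
  [0,0,0,0,0,0,0],
])

```text
time: 14.6
tool_pos: [0.6381, -0.0131, 0.0449]
tool_rot: [0.0, 0.765, 0.644, 0.0]
contact_force: [0.9, -0.0, -2.5]
gripper_width: 0.13
```

Request:
step_arm([
  [0,-0.0005,0,0,0,0,0],
  [0,0,0,0,0,0,0],
])

```text
time: 14.8
tool_pos: [0.6376, -0.0131, 0.0449]
tool_rot: [0.0, 0.765, 0.644, 0.0]
contact_force: [1.5, -0.7, -3.2]
gripper_width: 0.132
```

Request:
step_arm([
  [0,-0.0005,0,0,0,0,0],
  [0,0,0,0,0,0,0],
])

```text
time: 15.0
tool_pos: [0.6373, -0.013, 0.0449]
tool_rot: [0.0, 0.765, 0.643, 0.0]
contact_force: [2.1, -1.1, -3.4]
gripper_width: 0.134
```

```bash
python3 -c "
from h import *
st();held('pics/w8.png')"
```

```text
t 15.0 tcp stage mm 36.0 0.7 z 44.9 yaw err 0.00010000000000001674 F fwd/left/up 2.3 -0.7 -3.4
TCP [ 0.6373 -0.013   0.0449] yaw -0.1727 F [ 2.1 -1.1 -3.4] M [-0.04 -0.26 -0.13] w 0.134
held rect(tool) ((5.9632415771484375, 0.5418930053710938), (179.95716857910156, 136.67816162109375), 89.43599700927734) plane [0.0484 0.0027 0.0162] 36050
```

View pics/w8.png

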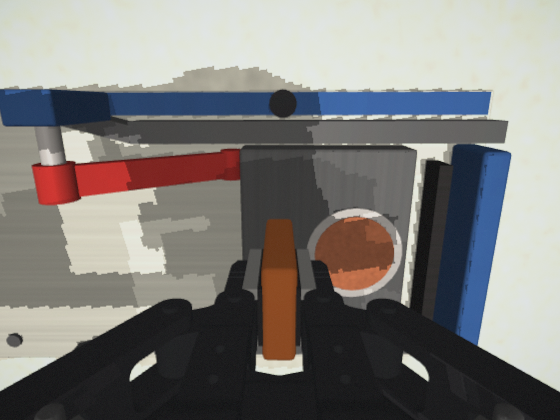

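The wrist picture shows the catch nose butting on the rear edge at (238,163), and the force is rising. I pull slightly more.

Request:
step_arm([
  [0,-0.0005,0,0,0,0,0],
  [0,0,0,0,0,0,0],
])

```text
time: 15.25
tool_pos: [0.6371, -0.013, 0.045]
tool_rot: [0.001, 0.766, 0.643, 0.001]
contact_force: [3.6, -0.6, -4.4]
gripper_width: 0.137
```

Request:
step_arm([
  [0,-0.0005,0,0,0,0,0],
  [0,0,0,0,0,0,0],
  [0,0,0,0,0,0,0],
])

```text
time: 15.55
tool_pos: [0.6369, -0.013, 0.045]
tool_rot: [0.001, 0.766, 0.643, 0.001]
contact_force: [5.4, -1.0, -5.8]
gripper_width: 0.133
```

It holds at about 5.5 N. I relax the pull, seat the cassette and let go.

Request:
step_arm([
  [0,0.001,0,0,0,0,0],
  [0,0.001,0.0004,0,0,0,0],
  [0,0,0.0003,0,0,0,0],
  [0,0,0,0,0,0,0],
  [0,0,0,0,0,0,0],
])

```text
time: 16.05
tool_pos: [0.6375, -0.0131, 0.0449]
tool_rot: [-0.001, 0.765, 0.644, -0.001]
contact_force: [-4.5, -0.6, 5.2]
gripper_width: 0.135
```

Request:
step_arm([
  [0,-0.0006,-0.0004,0,0,0,0],
  [0,0,0,0,0,0,0],
])

```text
time: 16.25
tool_pos: [0.6374, -0.0131, 0.0449]
tool_rot: [0.0, 0.765, 0.644, -0.0]
contact_force: [-1.5, -0.5, 3.3]
gripper_width: 0.13
```

Request:
step_arm([
  [0,0,0,0,0,0,0.02],
  [0,0,0,0,0,0,0.03],
  [0,0,0,0,0,0,0.04],
  [0,0,0,0,0,0,0.045],
  [0,0,0,0,0,0,0.045],
])

```text
time: 16.75
tool_pos: [0.6375, -0.013, 0.0444]
tool_rot: [-0.0, 0.765, 0.644, 0.0]
contact_force: [-0.5, -0.3, 0.6]
gripper_width: 0.525
```

Request:
step_arm([
  [0,0,-0.01,0,0,0,0.045],
  [0,0,-0.02,0,0,0,0.045],
  [0,0,-0.03,0,0,0,0.045],
  [0,0,-0.04,0,0,0,0.045],
  [0,0,-0.04,0,0,0,0.045],
  [0,0,-0.02,0,0,0,0.045],
  [0,0,0,0,0,0,0.045],
])

```text
time: 17.45
tool_pos: [0.6401, -0.0133, 0.2109]
tool_rot: [0.004, 0.765, 0.644, 0.003]
contact_force: [0.5, 0.9, 0.5]
gripper_width: 0.526
```

```bash
python3 -c "
from h import *
st();c=camera_info('wrist');p,d=grab_frame('wrist');cv2.imwrite('pics/w9.png',p[:,:,::-1]);V=cloud('wrist',d,c)
a=(V[...,:2]-O)@f;b=(V[...,:2]-O)@l;z=V[...,2]
m=(d>0)&(z>.023)&(z<.033)&(abs(b)<.03)&(a<.1);print('cassette top a range',np.percentile(a[m],[1,99]).round(4))
p,d=grab_frame('side');cv2.imwrite('pics/s9.png',cv2.resize(p[130:290,200:400,::-1],None,fx=3,fy=3,interpolation=2));cv2.imwrite('pics/s9f.png',p[:,:,::-1])"
```

```text
t 17.45 tcp stage mm 38.8 0.9 z 210.9 yaw err 0.00030000000000002247 F fwd/left/up 0.3 1.0 0.5
cassette top a range [0.0179 0.0961]
```

View pics/w9.png

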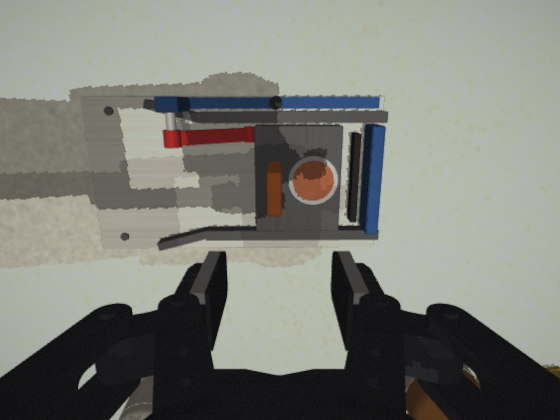

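View pics/s9.png

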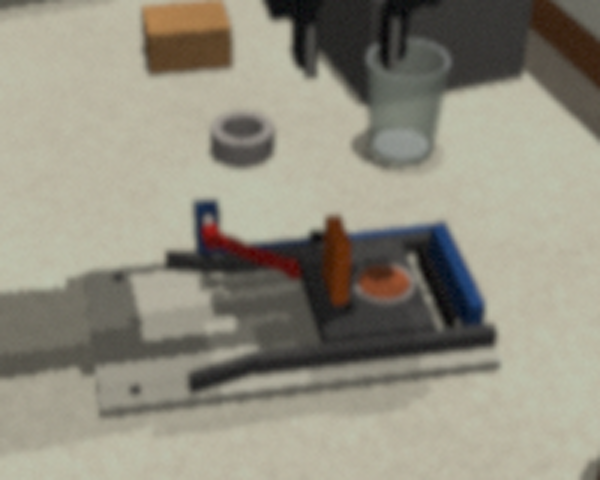

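View pics/s9f.png

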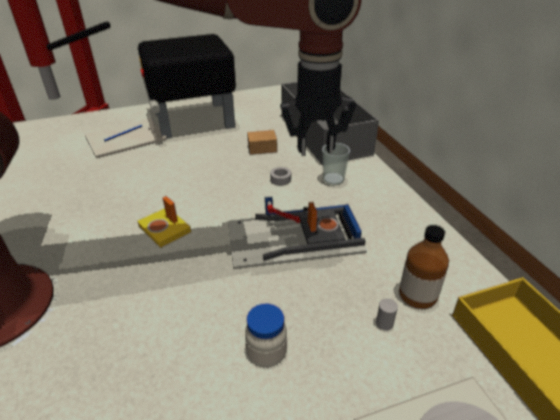

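The pictures show the catch down behind the cassette: nose at the rear edge, wrist (252,134), side crop (293,268). The cassette sits flat between the rails, the gripper is clear of everything, and the bystanders are where they were. I hand in.

```bash
python3 -c "
from plant import *
print(job_done())"
```

```text
the job is handed in; nothing more can be done
None
```

The cassette is loaded and locked in the stage, and I handed the job in at about 17.5 s of robot time.

- **Loading:** I gripped the dark cassette by its tab, laid it on the open end of the stage and slid it in. Its front edge lifted the catch, and the wrist picture showed the catch fallen behind it before it reached the stop. I then pressed it onto the buffer with about 6 N.
- **Proof pull:** I drew it back about 10 mm onto the catch and pulled until the wrist force read about 5.5 N. It held, moving only about 0.2 mm for each 0.5 mm commanded.
- **Release:** I eased off, opened the gripper and lifted clear. While easing off, the forward force briefly read about 4.5 N with the cassette well short of the stop, so I took it as friction and backed off before opening.

**Last checks:** the wrist and side pictures show the catch down against the rear edge, the cassette flat between the rails, and the bystanders where they were. The gripper is about 20 cm up and touches nothing.

**Disagreements:** the wrist camera showed the held plate tilted by about 1.5°. It settled flat on the stage, and I did not trace the cause. Once the cassette was between the rails, the plate fit was picking up other surfaces, so I ignored it.

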